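# Hold a lamp's spring shutter open on a docked light meter

## Task

The output of the bench lamp is about to be read. Push the black light meter head along the bench, without lifting it, into the dock in front of the lamp until its foot is fully home against the rubber pads; only then push the shutter's ball-ended lever over with the fingers, against its spring, to its open stop, and finish the program while still holding it there, with the meter still home. Keep the shutter shut until the meter is home, and leave the timer, the amber vial and the glass dish alone.

Things in the scene. Friction and masses are not known exactly. Their poses are not given: they have to be found in the camera images.
- meter: Loose light meter head, 0.4 to 0.6 kg: dark steel foot 70 mm long (x), 64 wide (y), 16 high, corners rounded at 10 mm; on its front half a black housing 28 x 52 mm, 77 mm high in all, from 6 to 34 mm ahead of the origin, with a round white eye in front. Origin: centre of the foot's underside; x points where the eye looks (to the lamp), z up.
- meter_rear (a point): Middle of the flat rear face of the meter's foot, 8 mm above the bench, 35 mm behind its origin; axes as the meter's; 44 mm wide between the round corners. Push here, fingertips a few mm over the bench; the deck above is free for 41 mm ahead. The meter starts in a gap 180 mm wide between a blue box (160 mm high) and an open carton (230 mm): keep the gripper narrow there.
- dock_home (a point): Where the meter's origin lies when home, on the bench; x points into the lamp, z up; the meter's axes then agree with these. The dock, fixed to the lamp: aluminium cheeks 14 mm high, 70 mm apart inside, from the lamp back to 3 mm ahead of this point, then flaring to 96 mm apart 19 mm behind it; a stop bar with two rubber pads, met by the foot's front face, 35 mm ahead.
- lamp_plate (a point): Centre of the front of the lamp's upright aluminium shutter plate (92 mm wide, from 2 to 150 mm high), 64 mm ahead of dock_home; axes the same. The finned white lamp body (94 mm wide at its foot, 90 mm high) stands behind it for 94 mm. All of it is fixed.
- shutter_pivot (a point): Point on the shutter's axis, 108 mm over the bench and 17 mm ahead of dock_home, with the same axes. The shutter turns about x; the ball of its lever swings round this point at 90 mm radius, in the upright plane of this frame's y and z.
- shutter_ball (a point): Centre of the black ball, 21 mm diameter, on the end of the shutter's lever. A 12 mm rod runs 33 mm from it along x to the flat lever. Seen from the pivot the ball lies at y +52, z +74 mm when shut and y -23, z +87 mm when fully open: push it from its +y side towards -y. Nothing stands above it. Its axes turn with the shutter.
- shutter (a joint): Angle of the shutter, rad: 0 shut (the round blade covers the lamp's port), 0.87 fully open on the open stop. A torsion spring drives it shut: about 3 N at the ball to leave 0, about 6 N to stay at 0.87. It flies shut if let go.
- timer: White bench timer, 45 x 60 x 18 mm, loose bystander lying flat. Origin: centre of its underside.
- amber_vial: Amber vial with red cap, 33 mm diameter, 80 mm high, loose bystander standing upright. Origin: centre of its underside.
- dish: Shallow clear glass dish, 68 mm diameter, 12 mm high, loose bystander. Origin: centre of its underside.

How it is judged:
On the way:
1. the meter stands home in the dock, shutter still shut (x of meter in the frame of dock_home above -0.005 m and y of meter in the frame of dock_home between -0.006 and 0.006 m and angle between the x axis of meter and the x axis of dock_home, either way round below 0.09 rad and height (world z) of meter below 0.006 m and angle between meter's own z axis and vertical below 0.06 rad and value of joint shutter below 0.1 rad), for 0.2 s.
At the end, for the whole second after the job is handed in: The shutter is held against its open stop (over 0.83 of 0.87 rad) by the fingers with more than 3 N, and the meter still stands flat on the bench, home in the dock: within 5 mm of the pads, 6 mm sideways and 0.09 rad of square (x of meter in the frame of dock_home above -0.005 m and y of meter in the frame of dock_home between -0.006 and 0.006 m and angle between the x axis of meter and the x axis of dock_home, either way round below 0.09 rad and height (world z) of meter below 0.006 m and angle between meter's own z axis and vertical below 0.06 rad and value of joint shutter above 0.83 rad and velocity of joint shutter between -0.1 and 0.1 rad/s and contact force between the fingers and shutter above 3 N); the arm keeps its last pose, push and grip.
It fails at once if the shutter is opened (over 0.15 rad) while the meter is not home (value of joint shutter above 0.15 rad and not (x of meter in the frame of dock_home above -0.005 m and y of meter in the frame of dock_home between -0.006 and 0.006 m and angle between the x axis of meter and the x axis of dock_home, either way round below 0.09 rad)).
It fails at once if the meter is lifted off the bench or tipped (height (world z) of meter above 0.012 m or angle between meter's own z axis and vertical above 0.2 rad).
It fails at once if the timer, the amber vial or the glass dish is moved by more than 15 mm, or the vial is knocked over (distance of any of timer, amber_vial, dish from where it was at the start of the episode above 0.015 m or angle between amber_vial's own z axis and vertical above 0.3 rad).
It also fails if it takes over 59 s, if anything falls off the work surface, if the arm or the gripper's body presses on something with over 40 N, if the wrist force passes 120 N, or if a joint passes its speed limit or range.

## Robot

A 6-joint arm with a two-finger parallel gripper is mounted at the origin on a cart in front of the work surface, level with it; the furniture and walls round the work are solid. World frame = base frame: x ahead of the robot, y to its left, z up, the work surface at z = 0. Lengths are in m, angles in rad, forces in N, time in s.
With the tool pointing down it reaches from about 0.35 to 0.775 m from the base axis. Payload 7.3 kg.
Tool frame: the origin (TCP) lies at the very end of the fingers, on their centre line; the grasp point (between the pads) lies 19 mm behind it; z points along the fingers, y is the line along which they close (so a half turn about z gives the same grasp; the last joint's range is limited). The gripper opens to 92 mm and grips with 3 to 60 N. Pads are 19 mm wide; open, the fingers measure 130 mm over their backs; the gripper's body (75 mm by 190 mm) begins 47 mm behind the grasp point.
Start: joints at [-1.419, 0.342, 1.524, -0, 1.275, -0.146], TCP at [0.154, -0.502, 0.189] pointing down, gripper open.
Joint ranges: [-2.53, 2.53], [-0.77, 2.02], [0.04, 2.7], [-1, 4.14], [0.28, 2.66], [-3.11, 3.11]. Speed limits (rad/s): [2.57, 2.57, 3.14, 3.14, 3.14, 3.14].

## Interface

Orientations are given as [roll, pitch, yaw] about the fixed x, y, z axes, in that order (R = Rz(yaw) Ry(pitch) Rx(roll)).
In Python, from cell import robot, read_camera, get_calibration gives the robot as it stands. The module is installed in compiled form; this text tells all that it offers.
- The arm moves only by the tool send_rows, never from a script. Its argument "plan" is a list of rows, each a list of 2 entries, a list of its own where there are three numbers: the shift along the tool's x, y, z as a fraction of full scale, then the turn, a rotation vector about the tool's x, y, z as a fraction of full scale. A call has exactly 10 rows; each row shifts and turns the commanded pose from where the row before left it, along the tool's axes as they then stand; what a row does not reach is not made up. Full scale, the value 1, is 0.025 m for a shift and 90 degrees for a turn. A row lasts 1/8 s, in which the tool goes at most 62.5 mm and 10.7 degrees, less where a joint would pass 70% of its speed; a pose out of reach is approached as far as the arm can. A call with a number of a shift or a turn outside -1 to 1 is refused whole. A call with a gripper value outside its range is refused whole. "gripper" is the opening, from -1 (shut) to 1 (fully open), so that 0 is half open, set as the call begins (left out, the last holds). The fingers move at their own pace and stop on an object; "force" is the grip in N (left out, the last holds). Time passes only in rows, so rows that do not move let the fingers close, or fill a call up. It gives the time, the measured TCP pose, the force, the opening and the grip force at its end, in the units of the state.
- robot.observe(): the state, without advancing time (a new reading comes with each control period).
- read_camera(name): name is "scene" or "top"; returns (picture, depth): 384x512x3 uint8, blue, green, red; 384x512 float32, m along the optical axis (not along the pixel's ray), 0 where there is no reading.
- get_calibration(name): a dict with "intrinsics" (3x3 intrinsics, pixels), "dist_coeffs" ([k1, k2, p1, p2, k3] as OpenCV has them; the pictures are not rectified), "rvec" (rotation vector, rad) and "tvec" (3), from world to camera coordinates, as OpenCV has them. Camera axes: x right, y down, z forward; pixel columns grow to the right and rows downward; lengths in m; the calibration is good to about 2 mm. A picture is of the moment at which its call begins. get_calibration takes no time and is no camera call.
- robot.hand_in(): hands the job in; it is judged then, once.
The state is a dict: "time": time; "qpos": joint angles; "qvel": joint speeds; "joint_efforts": joint torques, N m; "tool_pos": TCP position; "tool_rot": TCP orientation; "contact_force": force on the tool from outside, world axes, zero at the start; "torque": the same for the moment, N m; "opening": finger opening in m; "grip_force": force on a finger pad.
Only numpy, scipy, OpenCV 4.12 (cv2) and the standard library are available. Lean on these libraries where they do the work, as an engineer would, in place of code of your own. Each camera call takes 0.05 s, during which the arm holds its last target. There are 200 camera calls.

## Working session

There is one attempt and no reset: what is moved stays moved. The work goes in short steps, Python scripts to look and compute and a tool call to move; the robot and the scene stay as the last step left them, time stands still between calls to the robot, and variables do not carry over. Pictures are saved under pics/ and viewed, at most 10 in all, crops included, and the job is handed in when it is done.

Besides the shell and the picture viewer there is one more tool, called after ">>>" as a command line: name --argument value ..., lists and objects as JSON in quotes. send_rows: Moves the arm, as the interface text tells. Shift numbers are shares of 0.025 m and turn numbers shares of 90 degrees, none past 1 either way. Its arguments: {"type":"object","properties":{"plan":{"type":"array"},"gripper":{"type":"number"},"force":{"type":"number"}},"required":["plan"]}

```bash
mkdir -p pics; cat > h.py <<'E'
import numpy as np, cv2
from cell import robot, read_camera, get_calibration
def cal(n):
    c=get_calibration(n); return np.array(c["intrinsics"],float),np.array(c["dist_coeffs"],float),cv2.Rodrigues(np.array(c["rvec"],float))[0],np.array(c["tvec"],float).ravel()
def ray(n,uv):
    K,d,R,t=cal(n); p=cv2.undistortPoints(np.array(uv,float).reshape(-1,1,2),K,d).reshape(-1,2)
    return -R.T@t, np.c_[p,np.ones(len(p))]@R
def plane(n,uv,z):
    o,r=ray(n,uv); return o+r*((z-o[2])/r[:,2])[:,None]
def cloud(n,D):
    v,u=np.mgrid[:384,:512]; o,r=ray(n,np.c_[u.ravel(),v.ravel()])
    return (o+r*D.reshape(-1,1)).reshape(384,512,3)
E
python3 - <<'E'
from h import *
for n in("scene","top"):
    p,D=read_camera(n); cv2.imwrite(f"pics/{n}0.png",p); np.savez(f"{n}0.npz",p=p,D=D)
    print(n,ray(n,[[256,192]]))
s=robot.observe(); print(s)
E
ls
```

```text
scene (array([ 0.12664546, -0.89850162,  0.78442212]), array([[ 0.37340316,  0.64043561, -0.67121398]]))
top (array([ 0.3918817 , -0.25551031,  0.97479597]), array([[ 0.16323982, -0.05843581, -0.98501664]]))
{'time': 0.1, 'qpos': array([-1.41898799e+00,  3.42654058e-01,  1.52489037e+00, -5.02763746e-06,
        1.27539669e+00, -1.46016020e-01]), 'qvel': array([ 0.00074488, -0.00099589, -0.00159   ,  0.00059018, -0.00171159,
       -0.00176565]), 'joint_efforts': array([ 2.30572623e-03, -4.32002306e+01, -2.44694424e+01,  7.19698844e-02,
        5.25782711e-02, -5.15541547e-05]), 'tool_pos': array([ 0.15400728, -0.5014867 ,  0.18862483]), 'tool_rot': array([-3.14025784e+00, -1.91442043e-04,  2.97825698e-01]), 'contact_force': array([-0.535697  ,  0.324451  , -0.28205973]), 'torque': array([-0.01587727,  0.02150596,  0.08077297]), 'grip_force': 0.0, 'opening': 0.0920069881992822}
h.py
pics
scene0.npz
top0.npz
```

View pics/scene0.png

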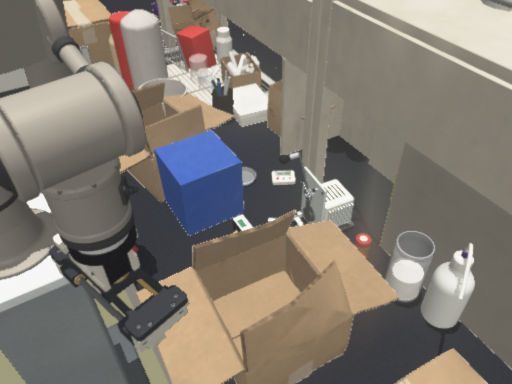

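View pics/top0.png

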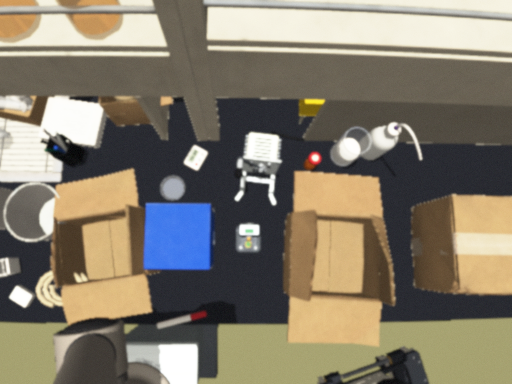

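The scene view shows the meter mostly hidden between the blue box (200,180) and the carton (270,280). The lamp is at (330,200) and the timer at (283,177). In the top view the meter is at (248,238), the dock cheeks at (240,198) and (273,203), the lamp fins at (262,150), and the ball near (240,162). The timer is at (195,157), the dish at (172,187) and the vial at (313,160).

```bash
python3 - <<'E'
from h import *
a=np.load("top0.npz");p,D=a["p"],a["D"];C=cloud("top",D);np.save("C.npy",C)
c=p[120:270,180:340]
c=cv2.resize(c,None,fx=5,fy=4*1.25*0+5,interpolation=cv2.INTER_CUBIC)[:600] if 0 else cv2.resize(p[130:260,180:330],None,fx=4.6,fy=4.6,interpolation=cv2.INTER_CUBIC)
cv2.imwrite("pics/topc.png",c)
s=np.load("scene0.npz");q=cv2.resize(s["p"][140:250,225:380],None,fx=5,fy=5,interpolation=cv2.INTER_CUBIC)
cv2.imwrite("pics/sc.png",q)
for (u,v) in [(248,238),(248,228),(248,248),(241,200),(273,203),(242,163),(262,150),(195,157),(172,187),(313,160),(200,225),(300,200),(230,220)]:
    print((u,v),C[v,u].round(3),plane("top",[[u,v]],0)[0].round(3))
E
```

```text
(248, 238) [ 0.424 -0.289  0.058] [ 0.426 -0.292  0.   ]
(248, 228) [ 0.449 -0.289  0.076] [ 0.454 -0.291  0.   ]
(248, 248) [ 0.399 -0.291  0.015] [ 0.4   -0.292  0.   ]
(241, 200) [ 0.531 -0.272 -0.001] [ 0.531 -0.272  0.   ]
(273, 203) [ 0.521 -0.359  0.012] [ 0.523 -0.361  0.   ]
(242, 163) [ 0.633 -0.274  0.009] [ 0.636 -0.274  0.   ]
(262, 150) [ 0.648 -0.323  0.092] [ 0.675 -0.33   0.   ]
(195, 157) [ 0.647 -0.144  0.016] [ 0.652 -0.142  0.   ]
(172, 187) [ 0.565 -0.081  0.001] [ 0.565 -0.081  0.   ]
(313, 160) [ 0.627 -0.458  0.078] [ 0.647 -0.476  0.   ]
(200, 225) [ 0.449 -0.176  0.161] [ 0.461 -0.161  0.   ]
(300, 200) [ 0.514 -0.413  0.127] [ 0.532 -0.436  0.   ]
(230, 220) [ 0.475 -0.242  0.002] [ 0.475 -0.242  0.   ]
```

View pics/topc.png

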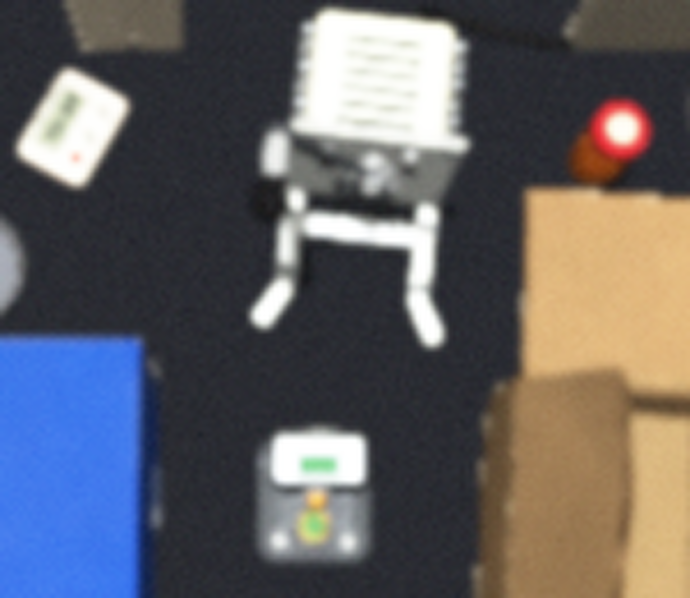

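View pics/sc.png

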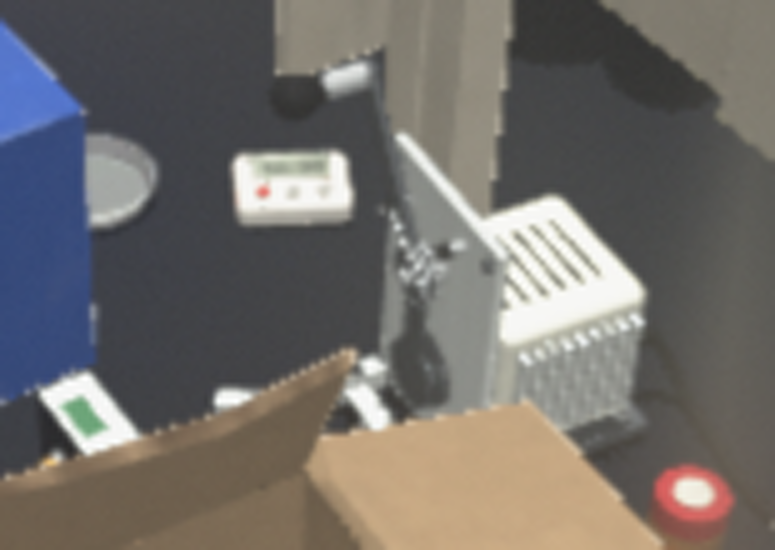

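The crops show the meter's white housing top at crop (318,460), the cheek tips at (262,318) and (432,338), the stop bar between (300,222) and (425,232), the plate top edge from (290,140) to (468,150), and the ball at (267,195). In the scene crop the ball is at (298,97), and the shutter is shut.

```bash
python3 - <<'E'
from h import *
p=np.load("top0.npz")["p"];C=np.load("C.npy")
g=p.min(2)
def comp(lo,u0,u1,v0,v1):
    m=np.zeros_like(g);m[v0:v1,u0:u1]=(g[v0:v1,u0:u1]>lo); return m
# meter housing top
m=comp(150,236,262,222,237); uv=np.argwhere(m)[:,::-1]
P=plane("top",uv,.077)[:,:2];r=cv2.minAreaRect((P*1000).astype(np.float32));print("meter top",len(uv),r,P.mean(0))
# foot: lighter than bench
f=np.zeros_like(g);f[222:254,232:264]=(p[222:254,232:264].max(2)>75);
uv=np.argwhere(f[238:]) [:,::-1]+[0,238];P=plane("top",uv,.016)[:,:2];print("foot rear",cv2.minAreaRect((P*1000).astype(np.float32)),P.min(0),P.max(0))
print(p[225:256:2,248].max(1),p[245,232:264].max(1))
# cheeks
m=comp(150,232,280,170,206);uv=np.argwhere(m)[:,::-1];P=plane("top",uv,.014)[:,:2]
for x in np.arange(.51,.61,.004):
    y=np.sort(P[abs(P[:,0]-x)<.002][:,1]);
    if len(y): print(x.round(3),"R",y[0].round(4),y[y<-.32].max().round(4) if (y<-.32).any() else None,"L",y[y>-.32].min().round(4) if (y>-.32).any() else None,y[-1].round(4))
k=lambda U,V:[180+(U+.5)/4.6-.5,130+(V+.5)/4.6-.5]
print("plate top",plane("top",[k(290,138),k(468,148)],.15))
print("body back",plane("top",[k(317,10),k(462,22)],.09))
print("tips",plane("top",[k(262,318),k(432,338)],.014),"bar",plane("top",[k(302,222),k(415,232)],.014))
a,ra=ray("top",[k(267,197)]);b,rb=ray("scene",[[225+298.5/5-.5,140+97.5/5-.5]])
ra,rb=ra[0],rb[0];s=np.linalg.lstsq(np.c_[ra,-rb],b-a,rcond=None)[0];print("ball",a+ra*s[0],b+rb*s[1])
u,v=map(round,k(267,197));print(C[v-2:v+3,u-2:u+3].round(3).tolist())
S=np.load("scene0.npz");Cs=cloud("scene",S["D"]);print(Cs[157:162:2,282:288:2].round(3).tolist())
# box/carton edges
B=C[190:270,205:310];z=B[...,2];
for lo,hi in((.14,.18),):
    q=(p[190:270,140:230,0]>150)&(p[190:270,140:230,2]<90);b=C[190:270,140:230][q];b=b[b[:,2]>.15];print("box",b.min(0),b.max(0))
c=C[165:300,280:330].reshape(-1,3);c=c[c[:,2]>.05];print("carton ymax",c[c[:,1].argmax()], np.percentile(c[:,1],99.5), c[:,2].max())
# high things near the work
m=(C[...,2]>.2)&(C[...,0]>.3)&(C[...,0]<.8)&(C[...,1]>-.5)&(C[...,1]<0);print("high",m.sum(),C[m].min(0) if m.any() else'',C[m].max(0) if m.any() else '')
E
```

```text
meter top 236 ((443.7128601074219, -289.9156494140625), (30.071720123291016, 52.877410888671875), 0.3159317970275879) [ 0.44463614 -0.29046118]
foot rear ((407.3388366699219, -289.7338562011719), (37.040687561035156, 66.82868194580078), 0.20128615200519562) [ 0.38879633 -0.32308292] [ 0.42597649 -0.25631058]
[247 254 237 223 245 198 235 232 188 212 215 195 133 103  59  50] [ 49  54  55  71 103 127 147 173 189 191 177 154 172 201 218 221 215 205
 188 170 156 166 181 188 177 155 136 112  87  62  50  51]
0.518 R -0.3645 -0.3562 L None -0.3562
0.522 R -0.3645 -0.3535 L None -0.3535
0.526 R -0.3645 -0.3536 L None -0.3536
0.53 R -0.3646 -0.3508 L -0.2661 -0.2552
0.534 R -0.3646 -0.3481 L -0.2688 -0.2552
0.538 R -0.3619 -0.3482 L -0.2715 -0.2551
0.542 R -0.3592 -0.3454 L -0.2742 -0.2578
0.546 R -0.3565 -0.3455 L -0.2742 -0.2605
0.55 R -0.3565 -0.3482 L -0.2769 -0.2632
0.554 R -0.3593 -0.3483 L -0.2741 -0.2659
0.558 R -0.3593 -0.3483 L -0.2741 -0.2687
0.562 R -0.3594 -0.3483 L None -0.3483
0.566 R -0.3594 -0.3483 L -0.2768 -0.2686
0.57 R -0.3594 -0.3484 L -0.2768 -0.2686
0.574 R -0.3622 -0.3
[... 1168 characters left out ...]
565, -0.259, 0.189], [0.565, -0.261, 0.19], [0.565, -0.264, 0.191], [0.565, -0.266, 0.19]], [[0.562, -0.257, 0.192], [0.563, -0.259, 0.19], [0.562, -0.261, 0.194], [0.562, -0.264, 0.193], [0.562, -0.266, 0.191]]]
[[[0.559, -0.268, 0.192], [0.563, -0.27, 0.192], [0.568, -0.271, 0.191]], [[0.558, -0.271, 0.189], [0.562, -0.272, 0.189], [0.565, -0.276, 0.19]], [[0.558, -0.271, 0.184], [0.56, -0.276, 0.186], [0.565, -0.276, 0.184]]]
box [ 0.35276187 -0.25551031  0.15501052] [ 0.49962952 -0.04978978  0.97479597]
carton ymax [ 0.3918817  -0.25551031  0.97479597] -0.2555103114377952 0.9747959699459833
high 32810 [ 0.30015788 -0.49999007  0.2000227 ] [ 7.96261987e-01 -1.05066695e-06  9.74795970e-01]
```

```bash
cat >> h.py <<'E'
from scipy.spatial.transform import Rotation as Ro
def R(psi,t): return Ro.from_euler("z",psi)*Ro.from_euler("x",np.pi-t)
def rows(way,start=None):
    """way: (n rows, pos, psi, t_deg). prints rounded tool-frame rows"""
    s=robot.observe(); p,r=(np.array(s["tool_pos"]),Ro.from_euler("xyz",s["tool_rot"])) if start is None else start
    out=[]
    for n,q,psi,t in way:
        q=np.array(q);g=R(psi,np.radians(t))
        for i in range(n):
            k=n-i; d=(r.inv().apply((q-p)/k)/.025).round(2); w=((r.inv()*g).as_rotvec()/k/(np.pi/2)).round(3)
            out.append([d.tolist(),w.tolist()]); p=p+r.apply(d*.025); r=r*Ro.from_rotvec(w*np.pi/2)
    for i in range(0,len(out),10): print(str(out[i:i+10]).replace(" ","").replace("-0.0,","0,").replace("-0.0]","0]"))
    print(p.round(4)); return p,r
def st():
    s=robot.observe(); print(round(s["time"],2),np.round(s["tool_pos"],4),np.round(s["tool_rot"],3),"F",np.round(s["contact_force"],1),"q",np.round(s["qpos"],2))
E
python3 - <<'E'
from h import *
C=np.load("C.npy");D=np.load("top0.npz")["D"]
m=(D>0)&(C[...,2]>.2)&(C[...,0]>.5)&(abs(C[...,1]+.3)<.25)
print(C[m].min(0),np.percentile(C[m],1,axis=0))
H=np.pi/2
rows([(6,(.154,-.46,.32),.9,0),(4,(.20,-.40,.32),H,0),(10,(.350,-.293,.32),H,10),(15,(.350,-.293,.02),H,10),(5,(.350,-.293,.007),H,10)])
E
```

```text
[ 0.69791786 -0.54998343  0.20004413] [ 0.6990506  -0.54525841  0.21987438]
[[[0.08,-0.27,-0.88],[0,0,-0.064]],[[0.11,-0.26,-0.87],[0,0,-0.064]],[[0.13,-0.24,-0.88],[0,0,-0.064]],[[0.16,-0.23,-0.87],[0,0,-0.064]],[[0.18,-0.21,-0.88],[0,0,-0.064]],[[0.19,-0.19,-0.87],[-0.001,-0.001,-0.063]],[[0.76,-0.01,0],[0.0,0.0,-0.107]],[[0.75,0.11,0],[0.0,0.0,-0.107]],[[0.72,0.24,0],[0.0,0.0,-0.107]],[[0.67,0.35,-0.01],[0.0,0.001,-0.106]]]
[[[0.43,0.6,0.0],[-0.011,0,0]],[[0.43,0.6,0.01],[-0.011,0,0]],[[0.43,0.6,0.02],[-0.011,0,0]],[[0.43,0.6,0.03],[-0.011,0,0]],[[0.43,0.6,0.04],[-0.011,0,0]],[[0.43,0.6,0.05],[-0.011,0,0]],[[0.42,0.59,0.07],[-0.011,0,0]],[[0.43,0.59,0.07],[-0.011,0,0]],[[0.42,0.59,0.09],[-0.012,0,0]],[[0.43,0.6,0.09],[-0.011,0,0]]]
[[[0,-0.14,0.79],[0,0,0]],[[0,-0.14,0.79],[0,0,0]],[[0,-0.14,0.79],[0,0,0]],[[0,-0.14,0.79],[0,0,0]],[[0,-0.14,0.79],[0,0,0]],[[0,-0.14,0.79],[0,0,0]],[[0,-0.14,0.79],[0,0,0]],[[0,-0.14,0.79],[0,0,0]],[[0,-0.14,0.79],[0,0,0]],[[0,-0.14,0.79],[0,0,0]]]
[[[0,-0.14,0.78],[0,0,0]],[[0,-0.14,0.79],[0,0,0]],[[0,-0.13,0.78],[0,0,0]],[[0,-0.14,0.79],[0,0,0]],[[-0.01,-0.13,0.78],[0,0,0]],[[0.0,-0.02,0.1],[0,0,0]],[[0.0,-0.02,0.1],[0,0,0]],[[0.0,-0.02,0.1],[0,0,0]],[[0.0,-0.02,0.11],[0,0,0]],[[0.0,-0.01,0.1],[0,0,0]]]
[ 0.3501 -0.293   0.0071]
```

>>> send_rows --plan '[[[0.1,-0.25,-0.88],[0,0,-0.064]],[[0.11,-0.25,-0.88],[0,0,-0.064]],[[0.13,-0.24,-0.88],[0,0,-0.064]],[[0.16,-0.23,-0.87],[0,0,-0.064]],[[0.18,-0.21,-0.88],[0,0,-0.064]],[[0.19,-0.19,-0.87],[0,0,-0.064]],[[0.76,0,0],[0,0,-0.107]],[[0.75,0.11,0],[0,0,-0.107]],[[0.72,0.24,0],[0,0,-0.107]],[[0.67,0.35,0],[0,0,-0.106]]]' --gripper -1 --force 30

```text
time: 1.35
tool_pos: [0.2012, -0.4, 0.3204]
tool_rot: [-3.141, -0.001, 1.577]
contact_force: [0.5, 0.9, -0.2]
opening: 0.001
grip_force: 0.0
```

>>> send_rows --plan '[[[0.43,0.6,0],[-0.011,0,0]],[[0.43,0.6,0.01],[-0.011,0,0]],[[0.43,0.6,0.02],[-0.011,0,0]],[[0.43,0.6,0.03],[-0.011,0,0]],[[0.43,0.6,0.04],[-0.011,0,0]],[[0.43,0.6,0.05],[-0.011,0,0]],[[0.43,0.6,0.07],[-0.011,0,0]],[[0.43,0.59,0.07],[-0.011,0,0]],[[0.42,0.59,0.09],[-0.012,0,0]],[[0.43,0.6,0.09],[-0.011,0,0]]]'

```text
time: 2.6
tool_pos: [0.3519, -0.2927, 0.3206]
tool_rot: [2.966, -0.0, 1.572]
contact_force: [0.4, 0.5, -0.4]
opening: -0.0002
grip_force: 0.0
```

```bash
python3 -c "
from h import *
st()
for n in ('top',):
    p,D=read_camera(n);cv2.imwrite('pics/t1.png',p)
    C=cloud(n,D);m=(D>0)&(C[...,0]>.2)&(C[...,0]<.6)&(C[...,1]<-.15)&(C[...,1]>-.37)&(C[...,2]>.33);print(C[m].min(0),C[m].max(0))
rows([(12,(.350,-.293,.03),np.pi/2,10),(8,(.350,-.293,.007),np.pi/2,10)])"
```

```text
2.6 [ 0.3519 -0.2927  0.3206] [ 2.966 -0.     1.572] F [ 0.4  0.5 -0.4] q [-0.98  0.05  1.55  0.15  1.44 -0.99]
[ 0.27945895 -0.35315139  0.42498321] [ 0.42139669 -0.17908543  0.72604467]
[[[-0.01,-0.18,0.95],[0.0,0,0.0]],[[-0.01,-0.18,0.95],[0.0,0,0.0]],[[0,-0.18,0.95],[0.0,0,0.0]],[[-0.01,-0.18,0.95],[0.0,0,0.0]],[[0,-0.18,0.95],[0.0,0,0.0]],[[-0.01,-0.18,0.95],[0.0,0,0.0]],[[0,-0.18,0.95],[0.0,0,0.0]],[[-0.01,-0.18,0.96],[0.0,0,0.0]],[[0,-0.18,0.95],[0.0,0,0.0]],[[-0.01,-0.18,0.96],[0.001,0,0.0]]]
[[[0,-0.18,0.95],[0.0,0,0.0]],[[-0.01,-0.18,0.96],[0.001,-0.001,0.001]],[[0.0,-0.02,0.11],[0,0.0,0]],[[0.0,-0.02,0.11],[0,0.0,0]],[[0.0,-0.02,0.11],[0,0.0,0]],[[0.0,-0.02,0.11],[0,0.0,0]],[[0.0,-0.02,0.12],[0,0.0,0]],[[0.0,-0.02,0.11],[0,0.0,0]],[[0.0,-0.02,0.12],[0,0.0,0]],[[0.0,-0.02,0.11],[0,0.0,0]]]
[ 0.35   -0.293   0.0071]
```

View pics/t1.png

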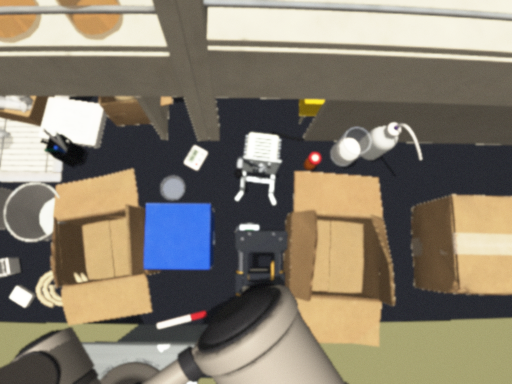

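The top view shows the gripper over the gap at (260,260), long side along x, between the box edge (212) and the carton edge (288). The big forearm link comes in from the lower right of the gripper, so I'll go down in stages.

>>> send_rows --plan '[[[-0.01,-0.18,0.95],[0,0,0]],[[0,-0.18,0.95],[0,0,0]],[[-0.01,-0.18,0.95],[0,0,0]],[[0,-0.18,0.95],[0,0,0]],[[-0.01,-0.18,0.95],[0,0,0]],[[0,-0.18,0.95],[0,0,0]],[[-0.01,-0.16,0.85],[0,0,0]],[[0,0,0],[0,0,0]],[[0,0,0],[0,0,0]],[[0,0,0],[0,0,0]]]'

```text
time: 3.9
tool_pos: [0.3493, -0.295, 0.155]
tool_rot: [2.966, 0.002, 1.572]
contact_force: [0.4, -0.3, 0.2]
opening: 0.0005
grip_force: 0.0
```

```bash
python3 -c "
from h import *
st()
p,D=read_camera('scene');cv2.imwrite('pics/s2.png',p)
rows([(10,(.350,-.293,.007),np.pi/2,10)])"
```

```text
3.9 [ 0.3493 -0.295   0.155 ] [2.966e+00 2.000e-03 1.572e+00] F [ 0.4 -0.3  0.2] q [-0.98  0.18  1.87  0.17  1.   -1.07]
[[[0.01,-0.1,0.58],[0.0,0.0,0.0]],[[0.01,-0.1,0.58],[0.0,0.0,0.0]],[[0.01,-0.1,0.58],[0.0,0.0,0.0]],[[0.01,-0.1,0.58],[0.0,0.0,0.0]],[[0.01,-0.1,0.58],[0.0,0.0,0.0]],[[0.01,-0.1,0.59],[0.0,0.0,0.0]],[[0.01,-0.1,0.58],[0.0,0.0,0.0]],[[0.0,-0.1,0.59],[0.0,0.0,0.0]],[[0.01,-0.1,0.58],[0.0,0.0,0.0]],[[0.0,-0.1,0.59],[0.001,0.001,0.001]]]
[ 0.35   -0.2931  0.007 ]
```

View pics/s2.png

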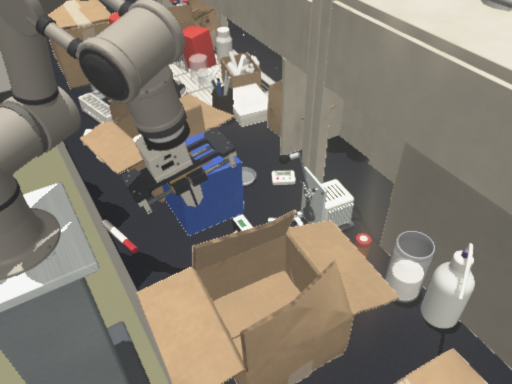

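The scene view shows the gripper hanging between the box and the carton with the wrist well above both; the meter's white top is at (243,222). Continuing down.

>>> send_rows --plan '[[[0.01,-0.1,0.6],[0,0,0]],[[0.01,-0.1,0.6],[0,0,0]],[[0.01,-0.1,0.6],[0,0,0]],[[0.01,-0.1,0.6],[0,0,0]],[[0.01,-0.1,0.6],[0,0,0]],[[0.01,-0.1,0.6],[0,0,0]],[[0.01,-0.1,0.6],[0,0,0]],[[0,-0.1,0.6],[0,0,0]],[[0,-0.09,0.55],[0,0,0]],[[0,-0.09,0.45],[0,0,0]]]'

```text
time: 5.2
tool_pos: [0.3502, -0.293, 0.0068]
tool_rot: [2.967, 0.001, 1.572]
contact_force: [-0.2, 0.2, 0.4]
opening: 0.0005
grip_force: 0.0
```

```bash
python3 -c "
from h import *
st()
H=np.pi/2
# approach with slight yaw, offset to the +y side to steer right
rows([(10,(.386,-.281,.0065),H-.06,10)])"
```

```text
5.2 [ 0.3502 -0.293   0.0068] [2.967e+00 1.000e-03 1.572e+00] F [-0.2  0.2  0.4] q [-0.98  0.42  2.06  0.27  0.58 -1.2 ]
[[[0.05,0.14,0.03],[0.0,-0.001,0.004]],[[0.05,0.14,0.03],[0.0,-0.001,0.004]],[[0.05,0.14,0.03],[0.0,-0.001,0.004]],[[0.05,0.14,0.02],[0.0,0,0.004]],[[0.05,0.14,0.03],[0.0,-0.001,0.004]],[[0.05,0.14,0.02],[0.0,0,0.004]],[[0.05,0.14,0.03],[0.0,-0.001,0.004]],[[0.06,0.14,0.02],[0.0,0,0.003]],[[0.05,0.14,0.02],[0.0,-0.001,0.004]],[[0.06,0.14,0.03],[0.0,0,0.003]]]
[ 0.3861 -0.281   0.0065]
```

```bash
python3 -c "
from h import *
H=np.pi/2
rows([(10,(.392,-.284,.0065),H-.2,10)])"
```

```text
[[[0.04,0.16,0.03],[0.0,-0.002,0.013]],[[0.04,0.16,0.03],[0.0,-0.002,0.013]],[[0.04,0.16,0.03],[0.0,-0.002,0.013]],[[0.05,0.16,0.03],[0.0,-0.002,0.012]],[[0.05,0.16,0.03],[0.0,-0.002,0.013]],[[0.05,0.16,0.03],[0.0,-0.002,0.012]],[[0.06,0.16,0.03],[0.0,-0.002,0.013]],[[0.06,0.16,0.03],[0.0,-0.003,0.012]],[[0.06,0.16,0.03],[0.0,-0.002,0.013]],[[0.06,0.17,0.03],[0.0,-0.003,0.012]]]
[ 0.3921 -0.2841  0.0065]
```

>>> send_rows --plan '[[[0.04,0.16,0.03],[0,-0.002,0.013]],[[0.04,0.16,0.03],[0,-0.002,0.013]],[[0.04,0.16,0.03],[0,-0.002,0.013]],[[0.05,0.16,0.03],[0,-0.002,0.012]],[[0.05,0.16,0.03],[0,-0.002,0.013]],[[0.05,0.16,0.03],[0,-0.002,0.012]],[[0.06,0.16,0.03],[0,-0.002,0.013]],[[0.06,0.16,0.03],[0,-0.003,0.012]],[[0.06,0.16,0.03],[0,-0.002,0.013]],[[0.06,0.17,0.03],[0,-0.003,0.012]]]'

```text
time: 6.45
tool_pos: [0.3921, -0.2836, 0.0065]
tool_rot: [2.968, -0.0, 1.369]
contact_force: [-0.7, 0.3, -0.1]
opening: 0.0007
grip_force: 0.0
```

```bash
cat >> h.py <<'E'
def meter():
    p,D=read_camera("top"); C=cloud("top",D); g=p.min(2)
    m=(g>150)&(D>0)&(C[...,2]>.062)&(C[...,2]<.092)&(C[...,1]<-.24)&(C[...,1]>-.36)&(C[...,0]>.39)&(C[...,0]<.595)
    uv=np.argwhere(m)[:,::-1]; P=plane("top",uv,.077)[:,:2]; cv2.imwrite("pics/last.png",p)
    r=cv2.minAreaRect((P*1000).astype(np.float32)); print(len(uv),np.round(r[0],1),np.round(r[1],1),round(r[2],1),np.round(P.min(0),3),np.round(P.max(0),3))
E
python3 -c "
from h import *
st(); meter()"
```

```text
6.45 [ 0.3921 -0.2836  0.0065] [ 2.968 -0.     1.369] F [-0.7  0.3 -0.1] q [-0.86  0.44  2.01  0.2   0.56 -0.83]Traceback (most recent call last):
  File "<string>", line 3, in <module>
    st(); meter()
          ~~~~~^^
  File "h.py", line 31, in meter
    uv=np.argwhere(m)[:,::-1]; P=plane("top",uv,.077)[:,:2]; cv2.imwrite("pics/last.png",p)
                                 ~~~~~^^^^^^^^^^^^^^^
  File "h.py", line 9, in plane
    o,r=ray(n,uv); return o+r*((z-o[2])/r[:,2])[:,None]
        ~~~^^^^^^
  File "h.py", line 6, in ray
    K,d,R,t=cal(n); p=cv2.undistortPoints(np.array(uv,float).reshape(-1,1,2),K,d).reshape(-1,2)
                      ~~~~~~~~~~~~~~~~~~~^^^^^^^^^^^^^^^^^^^^^^^^^^^^^^^^^^^^^^^^
cv2.error: OpenCV(4.12.0) /io/opencv/modules/calib3d/src/undistort.dispatch.cpp:347: error: (-215:Assertion failed) CV_IS_MAT(_src) && CV_IS_MAT(_dst) && (_src->rows == 1 || _src->cols == 1) && (_dst->rows == 1 || _dst->cols == 1) && _src->cols + _src->rows - 1 == _dst->rows + _dst->cols - 1 && (CV_MAT_TYPE(_src->type) == CV_32FC2 || CV_MAT_TYPE(_src->type) == CV_64FC2) && (CV_MAT_TYPE(_dst->type) == CV_32FC2 || CV_MAT_TYPE(_dst->type) == CV_64FC2) in function 'cvUndistortPointsInternal'
```

```bash
cat >> h.py <<'E'
def pic(name):
    a,_=read_camera("top");b,_=read_camera("scene")
    f=lambda i,x,y:cv2.resize(i[y:y+150,x:x+130],(400,462),interpolation=cv2.INTER_CUBIC)
    cv2.imwrite(f"pics/{name}.png",np.hstack([f(a,195,135),f(b,225,130)]))
E
python3 -c "
from h import *
pic('c1')"
```

```text
(no output)
```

View pics/c1.png

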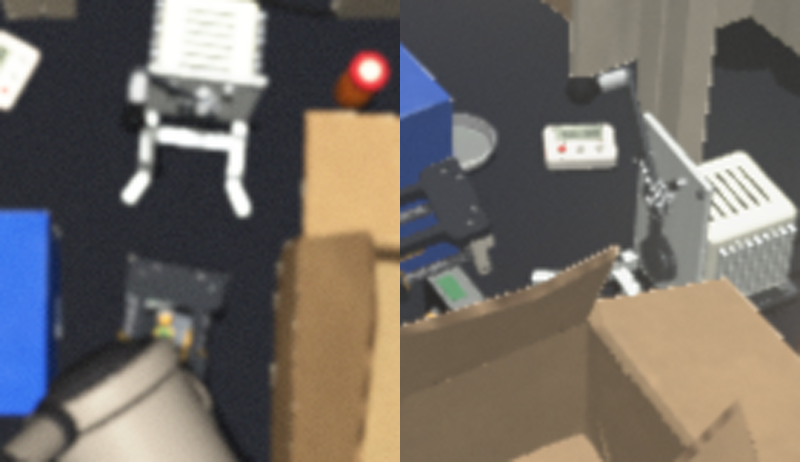

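The gripper now hides the meter from above. In the scene crop the green display at (453,288) sits where it started, so I'll measure the meter by the display's centroid.

```bash
cat >> h.py <<'E'
def green(p):
    i=p.astype(int); m=((i[...,1]-i[...,2]>35)&(i[...,1]-i[...,0]>10)).astype(np.uint8)
    m[:190]=0; m[250:]=0; m[:,:225]=0; m[:,330:]=0
    n,l,s,c=cv2.connectedComponentsWithStats(m); k=1+s[1:,4].argmax() if n>1 else 0
    ys,xs=np.nonzero(l==k); P=plane("scene",np.c_[xs,ys],.077)[:,:2]; r=cv2.minAreaRect((P*1000).astype(np.float32))
    print("green",s[k].tolist(),c[k].round(2),P.mean(0).round(4),np.round(r[0],1),np.round(r[1],1),round(r[2],1))
E
python3 -c "
from h import *
green(np.load('scene0.npz')['p']); green(read_camera('scene')[0]); st()"
```

```text
green [238, 220, 8, 7, 32] [241.22 222.97] [ 0.442  -0.2918] [ 442.1 -291.6] [20.2  9.3] 88.5
green [237, 220, 9, 7, 36] [241.22 223.06] [ 0.4419 -0.292 ] [ 442.  -292.1] [21.2 10.2] 88.5
6.65 [ 0.3919 -0.2836  0.0065] [ 2.968 -0.     1.371] F [-0.2  0.7 -0. ] q [-0.87  0.44  2.01  0.2   0.56 -0.83]
```

>>> send_rows --plan '[[[0,0.15,0.03],[0,0,0]],[[0,0.15,0.03],[0,0,0]],[[0,0.15,0.03],[0,0,0]],[[0,0.15,0.03],[0,0,0]],[[0,0,0],[0,0,0]],[[0,0,0],[0,0,0]],[[0,0,0],[0,0,0]],[[0,0,0],[0,0,0]],[[0,0,0],[0,0,0]],[[0,0,0],[0,0,0]]]'

```text
time: 7.9
tool_pos: [0.4068, -0.2867, 0.0062]
tool_rot: [2.968, -0.0, 1.371]
contact_force: [-0.2, 0.3, 0.1]
opening: 0.0003
grip_force: 0.0
```

```bash
python3 -c "
from h import *
green(read_camera('scene')[0]); st()"
```

```text
green [238, 220, 8, 7, 32] [241.31 222.88] [ 0.4424 -0.2917] [ 442.4 -291.6] [ 8.6 20.1] 5.3
7.95 [ 0.4068 -0.2867  0.0062] [ 2.967 -0.     1.371] F [0.2 0.6 0.2] q [-0.84  0.46  1.98  0.19  0.57 -0.8 ]
```

```bash
python3 -c "
from h import *
s=robot.observe();P=np.array([s['tool_pos'],[.389,-.29,.016],[.424,-.29,.016],[.392,-.284,.0065]]);r=Ro.from_euler('xyz',s['tool_rot'])
P=np.vstack([P,s['tool_pos']-.066*r.apply([0,0,1])])
o=[]
for n,x,y in(('top',205,200),('scene',190,160)):
    p,D=read_camera(n);K,d,Rm,t=cal(n);uv=cv2.projectPoints(P,cv2.Rodrigues(Rm)[0],t,K,d)[0].reshape(-1,2);print(n,uv.round(1).tolist())
    q=cv2.resize(p[y:y+80,x:x+80],(400,400),interpolation=cv2.INTER_CUBIC)
    for (u,v),c in zip((uv-[x,y])*5+2,[(0,0,255),(255,0,255),(255,255,0),(0,255,255),(0,128,255)]): cv2.circle(q,(int(u),int(v)),4,c,1)
    o.append(q)
cv2.imwrite('pics/c2.png',np.hstack(o))"
```

```text
top [[246.3, 245.2], [247.6, 251.9], [247.7, 238.7], [245.3, 250.8], [246.2, 249.3]]
scene [[227.5, 249.6], [220.8, 250.9], [234.8, 244.6], [221.1, 251.4], [220.7, 231.0]]
```

View pics/c2.png

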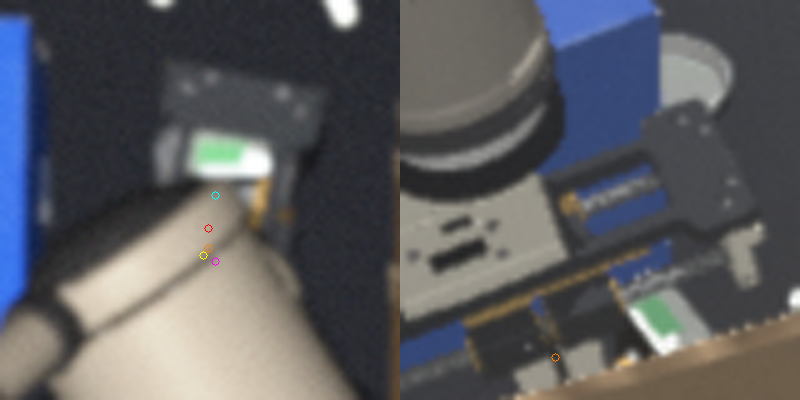

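The top crop shows the meter's display through the gripper frame at (230,155), perhaps slightly turned. I'll measure the green display in the top view.

```bash
cat >> h.py <<'E'
def gtop(p,thr=35):
    i=p.astype(int); m=((i[...,1]-i[...,2]>thr)&(i[...,1]-i[...,0]>10)).astype(np.uint8)
    m[:195]=0; m[250:]=0; m[:,:225]=0; m[:,285:]=0
    n,l,s,c=cv2.connectedComponentsWithStats(m); k=1+s[1:,4].argmax()
    ys,xs=np.nonzero(l==k); P=plane("top",np.c_[xs,ys],.077)[:,:2]; q=P-P.mean(0); w=np.linalg.svd(q,full_matrices=False)[2][0]; w=w*np.sign(w[1])
    print("gtop",s[k].tolist(),P.mean(0).round(4),"yaw",round(float(-np.arctan2(w[0],w[1])),3))
E
python3 -c "
from h import *
gtop(np.load('top0.npz')['p']); gtop(read_camera('top')[0]);st()"
```

```text
gtop [245, 229, 8, 4, 27] [ 0.4421 -0.2903] yaw -0.075
gtop [244, 228, 10, 5, 42] [ 0.4437 -0.2899] yaw 0.122
8.1 [ 0.4068 -0.2868  0.0062] [ 2.967 -0.     1.371] F [-0.1  0.3  0.6] q [-0.84  0.46  1.98  0.19  0.57 -0.8 ]
```

```bash
python3 -c "
from h import *
p,D=read_camera('top');C=cloud('top',D)
for uv in [(248,213),(254,213),(262,216),(254,218),(240,218),(250,231),(258,240),(237,232),(248,224)]: print(uv,C[uv[1],uv[0]].round(3),p[uv[1],uv[0]])
p,D=read_camera('scene');S=cloud('scene',D)
for uv in [(219,236),(227,232),(241,223),(262,208),(258,194),(236,239),(245,231)]: print('s',uv,S[uv[1],uv[0]].round(3),p[uv[1],uv[0]])
s=robot.observe();r=Ro.from_euler('xyz',s['tool_rot'])
for x in(-37,37):
  for y in (-95,95): print(x,y,(s['tool_pos']+r.apply(np.array([x,y,-66])/1e3)).round(3))
"
```

```text
(248, 213) [ 0.495 -0.291 -0.002] [60 58 57]
(254, 213) [ 0.495 -0.308  0.001] [52 46 45]
(262, 216) [ 0.486 -0.33   0.003] [70 67 67]
(254, 218) [ 0.466 -0.299  0.163] [80 74 73]
(240, 218) [ 0.466 -0.267  0.162] [83 80 77]
(250, 231) [ 0.441 -0.294  0.076] [168 227 152]
(258, 240) [ 0.416 -0.309  0.156] [ 81 103 122]
(237, 232) [ 0.436 -0.261  0.131] [128 125 123]
(248, 224) [ 0.452 -0.285  0.164] [81 77 73]
s (219, 236) [ 0.386 -0.295  0.071] [138 150 155]
s (227, 232) [ 0.403 -0.3    0.078] [139 150 154]
s (241, 223) [ 0.44  -0.294  0.08 ] [119 163 108]
s (262, 208) [ 0.545 -0.209  0.001] [82 81 83]
s (258, 194) [ 0.562 -0.162  0.003] [71 68 66]
s (236, 239) [ 0.361 -0.425  0.199] [ 76  95 109]
s (245, 231) [ 0.379 -0.426  0.21 ] [ 93 118 138]
-37 -95 [ 0.297 -0.302  0.055]
-37 95 [ 0.48  -0.339  0.088]
37 -95 [ 0.311 -0.23   0.055]
37 95 [ 0.495 -0.267  0.088]
```

>>> send_rows --plan '[[[0,-0.02,0.04],[0,0,0]],[[0,-0.02,0.04],[0,0,0]],[[0,-0.02,0.04],[0,0,0]],[[0,-0.02,0.04],[0,0,0]],[[0,0,0],[0,0,0]],[[0,0,0],[0,0,0]],[[0,0,0],[0,0,0]],[[0,0,0],[0,0,0]],[[0,0,0],[0,0,0]],[[0,0,0],[0,0,0]]]'

```text
time: 9.45
tool_pos: [0.4056, -0.2865, 0.0019]
tool_rot: [2.967, -0.0, 1.371]
contact_force: [-0.1, 0.1, 0.6]
opening: 0.0003
grip_force: 0.0
```

```bash
python3 -c "
from h import *
st();C=np.load('C.npy');p=np.load('top0.npz')['p']
for v in range(236,256,2): print(v,C[v,240:258:3].round(3)[:,[0,2]].tolist(),p[v,248])"
```

```text
9.45 [ 0.4056 -0.2865  0.0019] [ 2.967 -0.     1.371] F [-0.1  0.1  0.6] q [-0.85  0.47  1.98  0.2   0.56 -0.81]
236 [[0.43, 0.038], [0.43, 0.04], [0.43, 0.056], [0.429, 0.061], [0.43, 0.048], [0.43, 0.049]] [167 186 201]
238 [[0.426, 0.016], [0.426, 0.016], [0.426, 0.014], [0.424, 0.058], [0.426, 0.015], [0.426, 0.014]] [122 208 242]
240 [[0.421, 0.014], [0.421, 0.014], [0.421, 0.013], [0.421, 0.015], [0.421, 0.014], [0.421, 0.017]] [ 97 168 196]
242 [[0.415, 0.018], [0.415, 0.013], [0.415, 0.019], [0.415, 0.019], [0.415, 0.015], [0.415, 0.016]] [125 206 170]
244 [[0.41, 0.017], [0.41, 0.014], [0.41, 0.018], [0.41, 0.017], [0.41, 0.016], [0.41, 0.019]] [134 214 147]
246 [[0.405, 0.019], [0.405, 0.016], [0.405, 0.021], [0.405, 0.019], [0.405, 0.016], [0.405, 0.016]] [135 218 199]
248 [[0.399, 0.019], [0.399, 0.015], [0.399, 0.017], [0.399, 0.015], [0.399, 0.017], [0.399, 0.014]] [137 159 159]
250 [[0.394, 0.019], [0.394, 0.018], [0.394, 0.012], [0.394, 0.017], [0.394, 0.012], [0.394, 0.015]] [129 122 121]
252 [[0.389, 0.0], [0.389, -0.001], [0.389, -0.002], [0.389, -0.0], [0.389, 0.0], [0.389, 0.002]] [75 68 66]
254 [[0.383, -0.004], [0.383, 0.001], [0.383, 0.0], [0.383, -0.003], [0.383, -0.001], [0.383, -0.0]] [49 41 41]
```

```bash
python3 -c "
from h import *
for n in('scene','top'):
    a=np.load(n+'0.npz');C=cloud(n,a['D']);d=C-[.154,-.5015,.1886];r=Ro.from_euler('xyz',[-3.14,0,.298]);L=r.inv().apply(d.reshape(-1,3)).reshape(d.shape)
    m=(a['D']>0)&(abs(L[...,0])<.05)&(abs(L[...,1])<.12)&(L[...,2]>-.12)&(L[...,2]<.06)
    v,u=np.nonzero(m);P=L[m];o=P[:,2].argsort()[::-1][:400:25];print(n,len(P));print(np.c_[u,v,P*1000][o].round(0).astype(int).tolist())
"
```

```text
scene 670
[[148, 348, -12, 51, -38], [158, 344, -4, 65, -53], [158, 342, -3, 65, -56], [154, 344, -9, 65, -59], [158, 339, -2, 65, -63], [96, 289, -13, -53, -74], [173, 324, 12, 88, -106], [166, 329, 1, 87, -107], [159, 335, -10, 88, -108], [140, 352, -38, 89, -109], [184, 313, 29, 88, -109], [67, 279, -37, -66, -110], [183, 314, 27, 89, -111], [141, 350, -36, 89, -112], [161, 331, -6, 88, -112], [139, 350, -38, 88, -113]]
top 380
[[375, 358, 7, 46, -38], [384, 355, 11, 62, -50], [382, 358, 11, 53, -60], [389, 373, -7, 48, -91], [319, 376, 38, -83, -107], [389, 364, 17, 47, -110], [404, 347, 37, 84, -112], [400, 349, 37, 75, -114], [321, 377, 38, -82, -115], [373, 363, 31, 17, -117], [368, 366, 29, 6, -118], [353, 371, 30, -23, -118], [373, 364, 30, 16, -119], [338, 373, 36, -50, -119], [366, 370, 25, 0, -120], [389, 359, 29, 47, -120]]
```

The cameras see the fingertips about 39 mm short of the reported TCP, and the body equally shifted. So the true tips are about 39 mm behind it along the tool, and they have been passing above the foot's deck. I'll back off, correct for this, and check by touching the bench.

```bash
sed -i 's/q=np.array(q);g=R(psi,np.radians(t))/g=R(psi,np.radians(t));q=np.array(q)+OFF*g.apply([0,0,1])/; s/^def rows/OFF=.039\ndef rows/' h.py
sed -i 's/    s=robot.observe(); print(round/    s=robot.observe(); print("true",(s["tool_pos"]-OFF*Ro.from_euler("xyz",s["tool_rot"]).apply([0,0,1])).round(4)); print(round/' h.py
python3 -c "
from h import *
st();H=np.pi/2
rows([(10,(.350,-.282,.040),H-.2,10),(10,(.350,-.282,.012),H-.2,10)])"
```

```text
true [ 0.399  -0.2852  0.0403]
9.45 [ 0.4056 -0.2865  0.0019] [ 2.967 -0.     1.371] F [-0.1  0.1  0.6] q [-0.85  0.47  1.98  0.2   0.56 -0.81]
[[[-0.03,-0.19,-0.03],[0,0,0.0]],[[-0.03,-0.19,-0.03],[0,0,0.0]],[[-0.03,-0.19,-0.03],[0,0,0.0]],[[-0.03,-0.19,-0.03],[0,0,0.0]],[[-0.02,-0.19,-0.03],[0,0,0.0]],[[-0.03,-0.19,-0.03],[0,0,0.0]],[[-0.02,-0.19,-0.04],[0,0,0.0]],[[-0.03,-0.2,-0.03],[0,0,0.0]],[[-0.02,-0.19,-0.04],[0,0,0.0]],[[-0.03,-0.2,-0.03],[0,0,0.0]]]
[[[0.0,-0.02,0.11],[0,0,0.0]],[[0.0,-0.02,0.11],[0,0,0.0]],[[0.0,-0.02,0.11],[0,0,0.0]],[[0.0,-0.02,0.11],[0,0,0.0]],[[0.0,-0.02,0.11],[0,0,0.0]],[[0.0,-0.02,0.11],[0,0,0.0]],[[0.0,-0.02,0.11],[0,0,0.0]],[[0.0,-0.02,0.11],[0,0,0.0]],[[0.0,-0.02,0.11],[0,0,0.0]],[[0.0,-0.01,0.11],[0,0,0.0]]]
[ 0.3567 -0.2835 -0.0264]
```

>>> send_rows --plan '[[[-0.05,-0.4,-0.06],[0,0,0]],[[-0.05,-0.4,-0.06],[0,0,0]],[[-0.05,-0.4,-0.06],[0,0,0]],[[-0.05,-0.4,-0.07],[0,0,0]],[[-0.05,-0.34,-0.07],[0,0,0]],[[0,-0.04,0.22],[0,0,0]],[[0,-0.04,0.22],[0,0,0]],[[0,-0.04,0.22],[0,0,0]],[[0,-0.04,0.22],[0,0,0]],[[0,-0.03,0.22],[0,0,0]]]'

```text
time: 10.7
tool_pos: [0.3563, -0.2827, -0.027]
tool_rot: [2.968, -0.0, 1.371]
contact_force: [-0.0, -0.1, -0.1]
opening: 0.0003
grip_force: 0.0
```

>>> send_rows --plan '[[[0,-0.01,0.04],[0,0,0]],[[0,-0.01,0.04],[0,0,0]],[[0,-0.01,0.04],[0,0,0]],[[0,-0.01,0.04],[0,0,0]],[[0,0,0],[0,0,0]],[[0,0,0],[0,0,0]],[[0,0,0],[0,0,0]],[[0,0,0],[0,0,0]],[[0,0,0],[0,0,0]],[[0,0,0],[0,0,0]]]'

```text
time: 11.95
tool_pos: [0.356, -0.2828, -0.0306]
tool_rot: [2.967, -0.0, 1.371]
contact_force: [-0.2, -0.2, -0.6]
opening: 0.0007
grip_force: 0.0
```

```bash
python3 -c "
from h import *
st()"
```

```text
true [ 0.3494 -0.2815  0.0078]
11.95 [ 0.356  -0.2828 -0.0306] [ 2.967 -0.     1.371] F [-0.2 -0.2 -0.6] q [-0.93  0.49  2.11  0.29  0.42 -0.99]
```

```bash
python3 -c "
from h import *
H=np.pi/2
rows([(10,(.390,-.284,.006),H-.2,10)])"
```

```text
[[[0.02,0.16,0.04],[0,0,0]],[[0.02,0.16,0.03],[0,0,0]],[[0.02,0.16,0.04],[0,0,0]],[[0.02,0.16,0.03],[0,0,0]],[[0.02,0.16,0.04],[0,0,0]],[[0.02,0.16,0.03],[0,0,0]],[[0.03,0.15,0.04],[0,0,0]],[[0.02,0.16,0.03],[0,0,0]],[[0.03,0.15,0.04],[0,0,0]],[[0.02,0.16,0.03],[0,0,0]]]
[ 0.3967 -0.2854 -0.0324]
```

>>> send_rows --plan '[[[0.02,0.16,0.04],[0,0,0]],[[0.02,0.16,0.03],[0,0,0]],[[0.02,0.16,0.04],[0,0,0]],[[0.02,0.16,0.03],[0,0,0]],[[0.02,0.16,0.04],[0,0,0]],[[0.02,0.16,0.03],[0,0,0]],[[0.03,0.15,0.04],[0,0,0]],[[0.02,0.16,0.03],[0,0,0]],[[0.03,0.15,0.04],[0,0,0]],[[0.02,0.16,0.03],[0,0,0]]]'

```text
time: 13.2
tool_pos: [0.3965, -0.285, -0.0325]
tool_rot: [2.968, -0.001, 1.371]
contact_force: [-3.5, 1.3, 3.5]
opening: 0.0004
grip_force: 2.6
```

```bash
python3 -c "
from h import *
st();green(read_camera('scene')[0]);gtop(read_camera('top')[0])"
```

```text
true [ 0.3899 -0.2837  0.0059]
13.2 [ 0.3965 -0.285  -0.0325] [ 2.968e+00 -1.000e-03  1.371e+00] F [-3.5  1.3  3.5] q [-0.86  0.53  2.03  0.24  0.46 -0.87]
green [245, 224, 3, 1, 3] [246. 224.] [ 0.4492 -0.2999] [ 449.2 -299.9] [0.  4.3] 58.1
gtop [247, 238, 4, 4, 12] [ 0.42   -0.2899] yaw 0.054
```

```bash
cat >> h.py <<'E'
def white(n):
    p,D=read_camera(n); C=cloud(n,D); i=p.astype(int)
    m=(i.min(2)>110)&(D>0)&(C[...,2]>.066)&(C[...,2]<.09)&(C[...,1]<-.25)&(C[...,1]>-.36)&(C[...,0]>.42)&(C[...,0]<.6)
    m=cv2.morphologyEx(m.astype(np.uint8),cv2.MORPH_OPEN,np.ones((2,2),np.uint8))
    uv=np.argwhere(m)[:,::-1]
    if len(uv): P=plane(n,uv,.077)[:,:2];print(n,len(uv),P.mean(0).round(4),P.min(0).round(4),P.max(0).round(4),cv2.minAreaRect((P*1000).astype(np.float32)))
    else: print(n,"none")
E
python3 -c "
from h import *
white('scene');white('top')
H=np.pi/2
rows([(10,(.430,-.2907,.007),H-.2,10)])"
```

```text
scene none
top none
[[[0.01,0.16,0.02],[0,0,0.0]],[[0.01,0.16,0.02],[0,0,0.0]],[[0.0,0.16,0.03],[0,0,0.0]],[[0.01,0.16,0.02],[0,0,0.0]],[[0.0,0.16,0.03],[0,0,0.0]],[[0.01,0.16,0.02],[0,0,0.0]],[[0.0,0.16,0.03],[0,0,0.0]],[[0.01,0.16,0.02],[0,0,0.0]],[[0.0,0.16,0.03],[0,0,0.0]],[[0.01,0.15,0.02],[0,0,0.0]]]
[ 0.4366 -0.292  -0.0314]
```

>>> send_rows --plan '[[[0.01,0.16,0.02],[0,0,0]],[[0.01,0.16,0.02],[0,0,0]],[[0,0.16,0.03],[0,0,0]],[[0.01,0.16,0.02],[0,0,0]],[[0,0.16,0.03],[0,0,0]],[[0.01,0.16,0.02],[0,0,0]],[[0,0.16,0.03],[0,0,0]],[[0.01,0.16,0.02],[0,0,0]],[[0,0.16,0.03],[0,0,0]],[[0.01,0.15,0.02],[0,0,0]]]'

```text
time: 14.65
tool_pos: [0.4366, -0.292, -0.0314]
tool_rot: [2.967, -0.0, 1.371]
contact_force: [-2.5, -0.0, 0.3]
opening: 0.0004
grip_force: 0.9
```

```bash
python3 -c "
from h import *
st();pic('c3');white('scene');white('top')"
```

```text
true [ 0.43   -0.2907  0.007 ]
14.65 [ 0.4366 -0.292  -0.0314] [ 2.967 -0.     1.371] F [-2.5 -0.   0.3] q [-0.8   0.57  1.93  0.2   0.51 -0.77]
scene 7 [ 0.4863 -0.3053] [ 0.4844 -0.309 ] [ 0.4881 -0.3015] ((486.2859802246094, -305.2539978027344), (3.5257275104522705, 7.4820685386657715), 3.8610756397247314)
top none
```

View pics/c3.png

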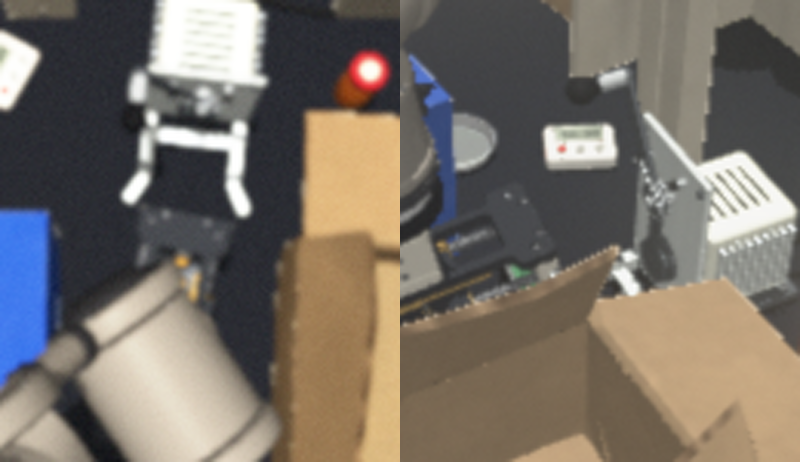

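The top view shows the gripper front just short of the cheek tips at crop (185,215), with the shutter lever still shut. The scene view shows the display moving ahead of the tool, so the push works.

```bash
python3 -c "
from h import *
H=np.pi/2
rows([(10,(.462,-.302,.007),H-.10,10),(10,(.482,-.3057,.007),H-.09,10)])"
```

```text
[[[-0.02,0.13,0.02],[0.0,0.001,-0.006]],[[-0.02,0.13,0.02],[0.0,0.001,-0.006]],[[-0.02,0.13,0.02],[0.0,0.001,-0.006]],[[-0.02,0.13,0.03],[0.0,0.001,-0.006]],[[-0.02,0.13,0.02],[0.0,0.001,-0.006]],[[-0.02,0.13,0.03],[0.0,0.001,-0.007]],[[-0.02,0.13,0.02],[0.0,0.001,-0.006]],[[-0.02,0.13,0.03],[0.0,0.001,-0.007]],[[-0.03,0.13,0.02],[0.0,0.002,-0.006]],[[-0.02,0.13,0.03],[0.0,0.001,-0.007]]]
[[[-0.01,0.08,0.01],[0.0,0.0,-0.001]],[[-0.01,0.08,0.01],[0.0,0.0,-0.001]],[[-0.01,0.08,0.02],[0.0,0.0,0]],[[-0.01,0.08,0.01],[0.0,0.0,-0.001]],[[0,0.08,0.02],[0.0,0.0,0]],[[-0.01,0.08,0.01],[0.0,0.0,-0.001]],[[-0.01,0.08,0.02],[0.0,0.0,0]],[[0,0.08,0.01],[0.0,0.001,-0.001]],[[-0.01,0.08,0.02],[0.0,0.0,0]],[[0,0.08,0.01],[0.0,0.001,-0.001]]]
[ 0.4888 -0.3063 -0.0314]
```

>>> send_rows --plan '[[[-0.02,0.13,0.02],[0,0.001,-0.006]],[[-0.02,0.13,0.02],[0,0.001,-0.006]],[[-0.02,0.13,0.02],[0,0.001,-0.006]],[[-0.02,0.13,0.03],[0,0.001,-0.006]],[[-0.02,0.13,0.02],[0,0.001,-0.006]],[[-0.02,0.13,0.03],[0,0.001,-0.007]],[[-0.02,0.13,0.02],[0,0.001,-0.006]],[[-0.02,0.13,0.03],[0,0.001,-0.007]],[[-0.03,0.13,0.02],[0,0.002,-0.006]],[[-0.02,0.13,0.03],[0,0.001,-0.007]]]'

```text
time: 16.1
tool_pos: [0.4683, -0.3024, -0.0316]
tool_rot: [2.967, -0.0, 1.472]
contact_force: [-5.8, -0.0, 5.3]
opening: 0.0004
grip_force: 3.9
```

>>> send_rows --plan '[[[-0.01,0.08,0.01],[0,0,-0.001]],[[-0.01,0.08,0.01],[0,0,-0.001]],[[-0.01,0.08,0.02],[0,0,0]],[[-0.01,0.08,0.01],[0,0,-0.001]],[[0,0.08,0.02],[0,0,0]],[[-0.01,0.08,0.01],[0,0,-0.001]],[[-0.01,0.08,0.02],[0,0,0]],[[0,0.08,0.01],[0,0.001,-0.001]],[[-0.01,0.08,0.02],[0,0,0]],[[0,0.08,0.01],[0,0.001,-0.001]]]'

```text
time: 17.35
tool_pos: [0.488, -0.3057, -0.0316]
tool_rot: [2.968, -0.002, 1.481]
contact_force: [-5.8, 1.2, 6.0]
opening: 0.0007
grip_force: 3.9
```

```bash
python3 -c "
from h import *
st();white('scene');white('top')
H=np.pi/2
rows([(10,(.492,-.3067,.007),H-.09,10)])"
```

```text
true [ 0.4813 -0.3051  0.0068]
17.35 [ 0.488  -0.3057 -0.0316] [ 2.968e+00 -2.000e-03  1.481e+00] F [-5.8  1.2  6. ] q [-0.76  0.63  1.78  0.19  0.6  -0.82]
scene 18 [ 0.5404 -0.3258] [ 0.5336 -0.3467] [ 0.5489 -0.3113] ((540.516357421875, -329.39837646484375), (8.52419376373291, 36.81675720214844), 15.170304298400879)
top none
[[[0,0.04,0.01],[0,0,0.0]],[[0,0.04,0.01],[0,0,0.0]],[[0,0.04,0.01],[0,0,0.0]],[[0,0.04,0.01],[0,0,0.0]],[[0,0.04,0.0],[0,0,0.0]],[[0,0.04,0.01],[0,0,0.0]],[[-0.01,0.04,0.0],[0,0,0.0]],[[0,0.05,0.01],[0,0,0.0]],[[-0.01,0.04,0.0],[0,-0.001,0.0]],[[0,0.05,0.01],[0,0,0.0]]]
[ 0.4988 -0.3072 -0.0315]
```

>>> send_rows --plan '[[[0,-0.12,-0.02],[0,0,0]],[[0,-0.12,-0.02],[0,0,0]],[[0,0,0],[0,0,0]],[[0,0,0],[0,0,0]],[[0,0,0],[0,0,0]],[[0,0,0],[0,0,0]],[[0,0,0],[0,0,0]],[[0,0,0],[0,0,0]],[[0,0,0],[0,0,0]],[[0,0,0],[0,0,0]]]'

```text
time: 18.7
tool_pos: [0.4822, -0.3054, -0.0317]
tool_rot: [2.968, -0.002, 1.481]
contact_force: [0.2, -0.2, -0.6]
opening: 0.0002
grip_force: 0.0
```

>>> send_rows --plan '[[[0,0,0.04],[0,0,0]],[[0,0,0.04],[0,0,0]],[[0,0,0],[0,0,0]],[[0,0,0],[0,0,0]],[[0,0,0],[0,0,0]],[[0,0,0],[0,0,0]],[[0,0,0],[0,0,0]],[[0,0,0],[0,0,0]],[[0,0,0],[0,0,0]],[[0,0,0],[0,0,0]]]'

```text
time: 19.95
tool_pos: [0.4825, -0.3054, -0.0337]
tool_rot: [2.968, -0.002, 1.481]
contact_force: [-0.9, 0.3, -0.6]
opening: 0.0002
grip_force: 0.0
```

>>> send_rows --plan '[[[0,0,0.04],[0,0,0]],[[0,0,0.04],[0,0,0]],[[0,0,0.04],[0,0,0]],[[0,0,0],[0,0,0]],[[0,0,0],[0,0,0]],[[0,0,0],[0,0,0]],[[0,0,0],[0,0,0]],[[0,0,0],[0,0,0]],[[0,0,0],[0,0,0]],[[0,0,0],[0,0,0]]]'

```text
time: 21.2
tool_pos: [0.483, -0.3055, -0.0362]
tool_rot: [2.967, -0.001, 1.481]
contact_force: [-1.8, 1.1, 5.2]
opening: 0.0002
grip_force: 2.7
```

>>> send_rows --plan '[[[0,0,-0.05],[0,0,0]],[[0,0.06,-0.01],[0,0,0]],[[0,0.06,0.01],[0,0,0]],[[0,0.06,0.01],[0,0,0]],[[0,0.06,0.01],[0,0,0]],[[0,0.06,0.01],[0,0,0]],[[0,0.06,0.01],[0,0,0]],[[0,0.06,0.01],[0,0,0]],[[0,0,0],[0,0,0]],[[0,0,0],[0,0,0]]]'

```text
time: 22.45
tool_pos: [0.4937, -0.3065, -0.0347]
tool_rot: [2.967, -0.001, 1.481]
contact_force: [-1.2, 0.2, 0.8]
opening: 0.0005
grip_force: 0.4
```

>>> send_rows --plan '[[[0,0.04,0.01],[0,0,0]],[[0,0.04,0],[0,0,0]],[[0,0.04,0.01],[0,0,0]],[[0,0.04,0],[0,0,0]],[[0,0,0],[0,0,0]],[[0,0,0],[0,0,0]],[[0,0,0],[0,0,0]],[[0,0,0],[0,0,0]],[[0,0,0],[0,0,0]],[[0,0,0],[0,0,0]]]'

```text
time: 23.7
tool_pos: [0.4975, -0.3068, -0.0346]
tool_rot: [2.967, -0.001, 1.481]
contact_force: [-1.3, 0.9, -0.3]
opening: 0.0
grip_force: 0.4
```

```bash
python3 -c "
from h import *
st();white('scene');white('top')"
```

```text
true [ 0.4907 -0.3063  0.0038]
23.7 [ 0.4975 -0.3068 -0.0346] [ 2.967e+00 -1.000e-03  1.481e+00] F [-1.3  0.9 -0.3] q [-0.75  0.64  1.76  0.19  0.61 -0.81]
scene 33 [ 0.552  -0.3365] [ 0.5435 -0.3476] [ 0.5598 -0.3145] ((552.95849609375, -331.22406005859375), (32.276573181152344, 16.124027252197266), 84.27519226074219)
top none
```

>>> send_rows --plan '[[[0,0.05,0.01],[0,0,0]],[[0,0.05,0.01],[0,0,0]],[[0,0.05,0.01],[0,0,0]],[[0,0.05,0.01],[0,0,0]],[[0,0,0],[0,0,0]],[[0,0,0],[0,0,0]],[[0,0,0],[0,0,0]],[[0,0,0],[0,0,0]],[[0,0,0],[0,0,0]],[[0,0,0],[0,0,0]]]'

```text
time: 25.05
tool_pos: [0.5023, -0.3072, -0.0348]
tool_rot: [2.968, -0.002, 1.481]
contact_force: [-4.7, 0.3, 1.6]
opening: 0.0004
grip_force: 2.8
```

>>> send_rows --plan '[[[0,0.05,0.01],[0,0,0]],[[0,0.05,0.01],[0,0,0]],[[0,0.05,0.01],[0,0,0]],[[0,0.05,0.01],[0,0,0]],[[0,0,0],[0,0,0]],[[0,0,0],[0,0,0]],[[0,0,0],[0,0,0]],[[0,0,0],[0,0,0]],[[0,0,0],[0,0,0]],[[0,0,0],[0,0,0]]]'

```text
time: 26.3
tool_pos: [0.5026, -0.3069, -0.0352]
tool_rot: [2.975, -0.004, 1.482]
contact_force: [-29.3, -2.3, 17.6]
opening: 0.0006
grip_force: 16.5
```

Firm stop at the pads, 29 N. Now I'll back off, rise and check from above.

>>> send_rows --plan '[[[0,-0.3,-0.06],[0,0,0]],[[0,-0.6,-0.11],[0,0,0]],[[0,-0.9,-0.16],[0,0,0]],[[0,-0.9,-0.16],[0,0,0]],[[0,-0.5,-0.09],[0,0,0]],[[0,0.17,-0.97],[0,0,0]],[[0,0.17,-0.97],[0,0,0]],[[0,0.17,-0.97],[0,0,0]],[[0,0.17,-0.97],[0,0,0]],[[0,0.17,-0.97],[0,0,0]]]'

```text
time: 27.55
tool_pos: [0.4273, -0.301, 0.0898]
tool_rot: [2.966, -0.001, 1.481]
contact_force: [-0.4, -0.9, -0.5]
opening: 0.0005
grip_force: 0.0
```

>>> send_rows --plan '[[[0,0.17,-0.97],[0,0,0]],[[0,0.17,-0.97],[0,0,0]],[[0,0.17,-0.97],[0,0,0]],[[0,0.17,-0.97],[0,0,0]],[[0,0.17,-0.97],[0,0,0]],[[0,0.17,-0.97],[0,0,0]],[[0,0,-0.5],[0.02,0,0]],[[0,0,0],[0.03,0,0]],[[0,0,0],[0.03,0,0]],[[0,0,0],[0.031,0,0]]]'

```text
time: 28.8
tool_pos: [0.4249, -0.3008, 0.249]
tool_rot: [-3.142, -0.001, 1.481]
contact_force: [0.2, -0.3, -0.2]
opening: 0.0003
grip_force: 0.0
```

```bash
python3 -c "
from h import *
st();white('scene');white('top');pic('c4')"
```

```text
true [ 0.4249 -0.3008  0.288 ]
28.8 [ 0.4249 -0.3008  0.249 ] [-3.142e+00 -1.000e-03  1.481e+00] F [ 0.2 -0.3 -0.2] q [-0.76  0.29  1.43  0.    1.42 -0.67]
scene 155 [ 0.5626 -0.3236] [ 0.5471 -0.3497] [ 0.5758 -0.2986] ((561.4293823242188, -324.1783447265625), (50.289649963378906, 24.704225540161133), 84.09978485107422)
top none
```

View pics/c4.png

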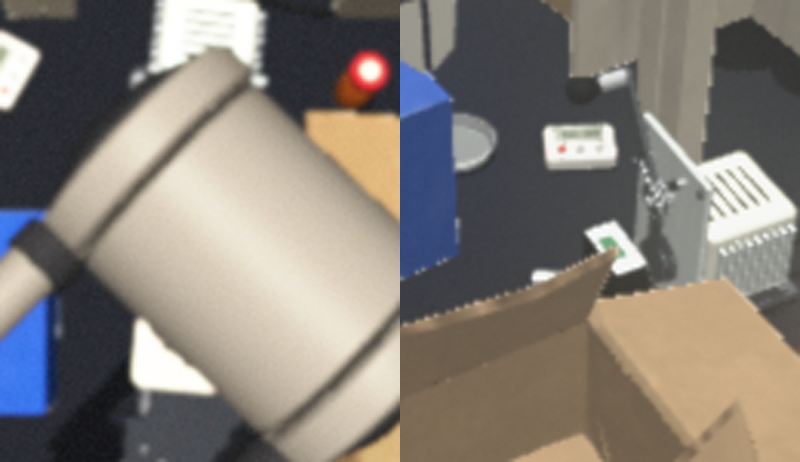

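The scene view shows the meter standing in the dock, display at crop (612,240), with the lever still shut, ball at (583,90). The forearm hides the dock from above, so I'll move to the approach pose beside the ball and measure again there.

```bash
python3 -c "
from h import *
H=np.pi/2
rows([(10,(.568,-.205,.285),H-.1,0),(5,(.568,-.205,.170),H-.1,0),(5,(.568,-.205,.170),H-.1,0)])"
```

```text
[[[0.43,0.54,0.01],[0.0,0,0.001]],[[0.43,0.54,0.01],[0.0,0,0.001]],[[0.43,0.53,0.01],[0.0,0,0.001]],[[0.44,0.53,0.01],[0.0,0,0.001]],[[0.44,0.53,0.01],[0.0,0,0.001]],[[0.44,0.53,0.01],[0.0,0,0.0]],[[0.43,0.54,0.01],[0.0,0,0.001]],[[0.44,0.53,0.01],[0.0,0,0.0]],[[0.43,0.54,0.02],[0.0,0,0.001]],[[0.44,0.53,0.01],[0.001,-0.001,0.0]]]
[[[0,0.0,0.92],[0,0.0,0.0]],[[0,0.0,0.92],[0,0.0,0.0]],[[0,0.0,0.92],[0,0.0,0.0]],[[0,0.0,0.92],[0,0.0,0.0]],[[0,0.0,0.92],[0,0.0,0.0]],[[0,0.0,0.0],[0,0.0,0.0]],[[0,0.0,0.0],[0,0.0,0.0]],[[0,0.0,0.0],[0,0.0,0.0]],[[0,0.0,0.0],[0,0.0,0.0]],[[0,0.0,0.0],[0,0.0,0.0]]]
[ 0.5679 -0.205   0.1311]
```

>>> send_rows --plan '[[[0.43,0.54,0.01],[0,0,0.001]],[[0.43,0.54,0.01],[0,0,0.001]],[[0.43,0.53,0.01],[0,0,0.001]],[[0.44,0.53,0.01],[0,0,0.001]],[[0.44,0.53,0.01],[0,0,0.001]],[[0.44,0.53,0.01],[0,0,0]],[[0.43,0.54,0.01],[0,0,0.001]],[[0.44,0.53,0.01],[0,0,0]],[[0.43,0.54,0.02],[0,0,0.001]],[[0.44,0.53,0.01],[0,0,0]]]'

```text
time: 30.25
tool_pos: [0.5684, -0.2045, 0.246]
tool_rot: [-3.141, -0.002, 1.47]
contact_force: [-0.8, 0.6, 0.8]
opening: 0.0003
grip_force: 0.0
```

>>> send_rows --plan '[[[0,0,0.92],[0,0,0]],[[0,0,0.92],[0,0,0]],[[0,0,0.92],[0,0,0]],[[0,0,0.92],[0,0,0]],[[0,0,0.92],[0,0,0]],[[0,0,0],[0,0,0]],[[0,0,0],[0,0,0]],[[0,0,0],[0,0,0]],[[0,0,0],[0,0,0]],[[0,0,0],[0,0,0]]]'

```text
time: 31.5
tool_pos: [0.5676, -0.205, 0.1315]
tool_rot: [3.141, -0.001, 1.47]
contact_force: [0.6, -0.0, -0.2]
opening: 0.0007
grip_force: 0.0
```

```bash
python3 -c "
from h import *
st();white('scene');white('top')
p,D=read_camera('top');C=cloud('top',D);i=p.astype(int)
# cheeks (bright, low) and foot edges on plane z=.015
for x in (.525,.53,.54,.55,.56,.57,.575):
    K,d,Rm,t=cal('top');ys=np.arange(-.37,-.25,.002);uv=cv2.projectPoints(np.c_[np.full(len(ys),x),ys,np.full(len(ys),.015)],cv2.Rodrigues(Rm)[0],t,K,d)[0].reshape(-1,1,2).astype(np.float32)
    g=cv2.remap(p.max(2),uv,None,cv2.INTER_LINEAR).ravel();print(x,' '.join(map(str,g)))
"
```

```text
true [ 0.5676 -0.2051  0.1705]
31.5 [ 0.5676 -0.205   0.1315] [ 3.141e+00 -1.000e-03  1.470e+00] F [ 0.6 -0.  -0.2] q [-0.47  0.53  1.38  0.    1.23 -0.37]
scene 149 [ 0.5631 -0.3238] [ 0.5471 -0.3495] [ 0.5758 -0.2986] ((561.9699096679688, -323.6843566894531), (49.375579833984375, 24.420085906982422), 82.46525573730469)
top 189 [ 0.5592 -0.3195] [ 0.5435 -0.3423] [ 0.5745 -0.2933] ((558.8248901367188, -317.90570068359375), (51.33787155151367, 26.987178802490234), 82.8927993774414)
0.525 69 123 184 236 250 254 253 248 223 172 120 82 94 111 130 141 148 153 157 155 151 148 149 160 167 173 179 183 183 179 169 147 120 93 74 72 79 94 105 108 102 87 74 64 56 45 35 29 27 28 30 34 40 50 56 58 53 44 37 31
0.53 58 92 146 204 242 251 254 254 250 226 183 126 113 115 123 128 133 136 137 137 137 141 148 164 174 182 189 192 193 190 179 159 133 101 77 68 65 66 69 70 69 65 61 56 50 42 34 29 29 32 44 63 88 120 137 143 138 110 82 54
0.54 49 50 58 80 124 187 230 251 253 253 246 232 186 153 134 134 141 149 157 166 167 164 154 134 115 99 90 87 84 80 75 71 67 65 65 63 61 62 63 62 62 64 60 53 45 37 39 51 74
[... 216 characters left out ...]
67 155 134 101 70 45 35 29 26 26
0.56 47 49 56 80 126 196 235 252 254 252 244 229 224 231 240 243 239 230 214 189 168 160 161 168 164 152 131 111 95 83 73 64 58 53 50 45 41 39 35 39 47 53 54 55 59 82 103 120 130 128 120 101 67 44 32 28 28 29 28 28
0.57 48 49 61 95 153 216 246 254 254 250 242 233 245 251 254 255 255 254 250 240 227 216 209 210 209 208 206 202 201 200 197 197 196 194 194 187 173 147 107 76 55 51 51 60 80 120 155 176 178 157 125 88 53 34 26 28 27 26 26 26
0.575 49 49 63 99 161 222 247 254 254 251 246 241 249 253 254 255 255 254 251 245 234 227 223 220 217 213 207 204 204 203 201 198 197 196 195 189 175 146 104 72 51 48 47 58 83 123 153 171 174 151 116 77 45 31 26 27 26 27 27 26
```

The meter is home: its yaw of about -0.12 matches the cheeks, and it sits about 3 mm to one side. The shutter is still shut. Now the lever.

>>> send_rows --plan '[[[-0.36,0,0],[0,0,0]],[[-0.36,0,0],[0,0,0]],[[-0.36,0,0],[0,0,0]],[[-0.36,0,0],[0,0,0]],[[-0.36,0,0],[0,0,0]],[[-0.36,0,0],[0,0,0]],[[-0.36,0,0],[0,0,0]],[[-0.36,0,0],[0,0,0]],[[-0.36,0,0],[0,0,0]],[[-0.36,0,0],[0,0,0]]]'

```text
time: 32.9
tool_pos: [0.5589, -0.2938, 0.1316]
tool_rot: [3.141, -0.003, 1.471]
contact_force: [0.4, 6.0, 4.3]
opening: 0.0008
grip_force: 2.7
```

>>> send_rows --plan '[[[-0.2,0,0],[0,0,0]],[[-0.2,0,0],[0,0,0]],[[-0.2,0,0],[0,0,0]],[[-0.16,0,0],[0,0,0]],[[0,0,0],[0,0,0]],[[0,0,0],[0,0,0]],[[0,0,0],[0,0,0]],[[0,0,0],[0,0,0]],[[0,0,0],[0,0,0]],[[0,0,0],[0,0,0]]]'

```text
time: 34.15
tool_pos: [0.5568, -0.3126, 0.131]
tool_rot: [3.142, -0.003, 1.47]
contact_force: [2.3, 5.6, 2.9]
opening: 0.0005
grip_force: 2.6
```

>>> send_rows --plan '[[[-0.06,0,0],[0,0,0]],[[-0.06,0,0],[0,0,0]],[[-0.06,0,0],[0,0,0]],[[-0.06,0,0],[0,0,0]],[[0,0,0],[0,0,0]],[[0,0,0],[0,0,0]],[[0,0,0],[0,0,0]],[[0,0,0],[0,0,0]],[[0,0,0],[0,0,0]],[[0,0,0],[0,0,0]]]'

```text
time: 35.4
tool_pos: [0.5563, -0.3167, 0.1306]
tool_rot: [-3.141, -0.006, 1.471]
contact_force: [2.7, 10.5, 2.1]
opening: 0.0007
grip_force: 5.3
```

```bash
cat > b.py <<'E'
from h import *
st();white('scene')
p,D=read_camera('scene');C=cloud('scene',D)
m=(p.max(2)<60)&(D>0)&(C[...,2]>.18)&(C[...,2]<.22)&(C[...,0]>.53)&(C[...,0]<.6)&(C[...,1]<-.24)&(C[...,1]>-.40)
print("ball",m.sum(),C[m].mean(0).round(3) if m.any() else '')
m=(D>0)&(C[...,2]>.16)&(C[...,2]<.215)&(C[...,0]>.54)&(C[...,0]<.6)&(C[...,1]<-.29)&(C[...,1]>-.40);v,u=np.nonzero(m)
print(m.sum(),C[m].min(0).round(3),C[m].max(0).round(3))
E
python3 b.py
```

```text
true [ 0.5563 -0.3169  0.1696]
35.4 [ 0.5563 -0.3167  0.1306] [-3.141 -0.006  1.471] F [ 2.7 10.5  2.1] q [-0.64  0.6   1.26  0.    1.28 -0.54]
scene 145 [ 0.5632 -0.3234] [ 0.5488 -0.3485] [ 0.5758 -0.2986] ((562.2247924804688, -323.78399658203125), (49.33861541748047, 23.209077835083008), 84.08568572998047)
ball 68 [ 0.554 -0.345  0.202]
354 [ 0.54  -0.351  0.16 ] [ 0.594 -0.327  0.215]
```

>>> send_rows --plan '[[[-0.05,0,0],[0,0,0]],[[-0.04,0,0],[0,0,0]],[[0,0,0],[0,0,0]],[[0,0,0],[0,0,0]],[[0,0,0],[0,0,0]],[[0,0,0],[0,0,0]],[[0,0,0],[0,0,0]],[[0,0,0],[0,0,0]],[[0,0,0],[0,0,0]],[[0,0,0],[0,0,0]]]'

```text
time: 36.75
tool_pos: [0.5562, -0.3169, 0.1306]
tool_rot: [-3.14, -0.009, 1.472]
contact_force: [2.5, 16.9, 4.5]
opening: 0.0009
grip_force: 8.3
```

```bash
python3 b.py
```

```text
true [ 0.5563 -0.3173  0.1696]
36.75 [ 0.5562 -0.3169  0.1306] [-3.14  -0.009  1.472] F [ 2.5 16.9  4.5] q [-0.64  0.6   1.26  0.01  1.29 -0.54]
scene 145 [ 0.5632 -0.3234] [ 0.5488 -0.3485] [ 0.5758 -0.2986] ((562.2247924804688, -323.78399658203125), (49.33861541748047, 23.209077835083008), 84.08568572998047)
ball 71 [ 0.554 -0.345  0.202]
356 [ 0.54  -0.352  0.16 ] [ 0.595 -0.327  0.214]
```

The lever is hard on its stop: it takes 17 N with no further motion, and the meter hasn't moved. Handing in.

```bash
python3 -c "
from h import *
print(robot.hand_in())"
```

```text
the job is handed in; nothing more can be done
None
```

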